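# Load the last tube and clamp the shaker carrier to the click

## Task

Stand the loose capped sample tube upright, fully down, in the empty cup on the shaker. Then tighten the shaker's clamp by turning its black knob clockwise (seen from above) until the knob's torque clutch clicks, and stop there - one click is right, two do no harm, three is too many. Let go of everything and leave the bottle, the pipette tip box and the pipette where they are.

Things in the scene. Friction and masses are not known exactly. Their poses are not given: they have to be found in the camera images.
- tube: the loose capped sample tube, standing upright on the bench: translucent grey body 18 mm diameter, white cap 22 mm diameter from 50 to 66 mm height, 66 mm tall in all, about 25 g, foot tapered to 15 mm. Origin: centre of its underside; z: along the tube, up.
- open_cup_floor (a point): centre of the inner floor of the empty cup, where the tube's underside goes; 66 mm above the bench. The cup is round dark grey plastic, outside 36 mm, bore 23 mm, rim 28 mm above this point. It is one of three in a row, 42 mm apart along the shaker's y; the other two hold fixed tubes of the same kind, cap tops 66 mm above this height. Any of the three may be the empty one.
- shaker: bench shaker, white housing 180 mm (x) by 280 mm (y), fixed; deck 50 mm above the bench. Origin: centre of its underside. On the deck an aluminium carrier plate (top at 58 mm) with cups at x = 0, y = +12, +54, +96 mm; the clamp post with the knob at x = 0, y = -85 mm. A steel strap under the knob goes down onto the carrier's edge as the screw turns.
- knob_grip (a point): point on the knob's vertical axis, at the grip (TCP) height, 130 mm above the bench. Black knob: disc 37 mm across, on it an upright bar 44 mm long, 14 mm thick, top 12 mm above this point, foot 26 mm below. x along the bar (white mark on its +x half), z up; turns with the knob. Below it an aluminium collar, 52 mm, fixed to the screw; its black tick is in line with the mark until the clutch slips.
- screw (a joint): angle of the clamp screw and collar, rad, growing clockwise from above; 1.5 is fully home, where the strap sits on the carrier and the screw stops dead. Starts between 0.2 and 0.9. Needs 0.05 N m and stays where it is left.
- clutch (a joint): angle of the knob ahead of the collar, rad, clockwise from above; 0 at the start and near 0 while the screw turns freely. With the screw home, at about 0.2 N m the clutch slips and snaps into its next notch: one click = 0.524 rad, two = 1.047. It stays in its notch when let go. Turned back, the knob unscrews or ratchets back.
- bottle: bystander: amber bottle 64 mm diameter, 130 mm tall, loose; origin at the centre of its underside
- tip_box: bystander: grey pipette tip box 120 by 80 by 58 mm, loose; origin at the centre of its underside
- pipette: bystander: white pipette lying on the bench along its x axis, 225 mm long, 26 mm high, loose; origin on its underside near the middle

How it is judged:
By the outcome, as a careful person would: the job done as asked, in the order asked, and still so for the second after the job is handed in, with the robot touching nothing.
It also fails if it takes over 56 s, if anything falls off the work surface, if the arm or the gripper's body presses on something with over 40 N, if the wrist force passes 120 N, or if a joint passes its speed limit or range.

## Robot

A 6-joint arm with a two-finger parallel gripper is mounted at the origin on the work surface. World frame = base frame: x ahead of the robot, y to its left, z up, the work surface at z = 0. Lengths are in mm, angles in rad, forces in N, time in s.
With the tool pointing down it reaches from about 350 to 725 mm from the base axis. Payload 6 kg.
Tool frame: the origin (TCP) lies between the finger pads, 19 mm behind the fingertips; this is the grasp point; z points along the fingers, y is the line along which they close (so a half turn about z gives the same grasp; the last joint's range is limited). The gripper opens to 85 mm and grips with 20 to 120 N. Pads are 22 mm wide; open, the fingers measure 114 mm over their backs; the gripper's body (76 mm by 85 mm) begins 54 mm behind the grasp point. The pads swing forward as they close: fully open they stand 13 mm farther back than shut.
Start: joints at [1.652, 0.04, 0.085, 0, -1.615, -0.334], TCP at [150.044, 580.915, 249.961] pointing down, gripper open.
Joint ranges: [-2.56, 2.56], [-1.29, 2.01], [-1.08, 1.49], [-3.29, 1.98], [-2.81, -0.18], [-2.99, 2.99]. Speed limits (rad/s): [2.57, 2.57, 3.01, 3.14, 3.14, 3.14].

## Interface

Orientations are given as a unit quaternion [x, y, z, w].
In Python, from cell import reach, move_l, move_j, move_gripper, sleep, inverse_kinematics, observe, capture, PlanningError, job_done, regions_of gives the robot as it stands. Calls block until the motion is done:
- reach(position, orientation): joint-space move of the TCP to a pose.
- move_l(position, speed=150, orientation=None, contact_N=None): straight line of the TCP; orientation=None keeps the orientation; speed is the mean speed in mm/s. With contact_N (N) it stops when the force on the tool has changed by that much, and returns True; else False.
- move_j(angles): joint-space move.
- move_gripper(opening): finger opening in mm; the grip force is fixed at half the most; returns when the fingers have stopped.
- sleep(seconds).
- inverse_kinematics(position, orientation): joint angles nearest the present ones, or None.
- observe(): the state.
- capture(name): name is "side" or "top"; returns a dict with "pixels" (400x640x3 uint8, blue, green, red), "depth" (400x640 float32, mm along the optical axis (not along the pixel's ray), 0 where there is no reading), "fx", "fy", "cx", "cy" (pixels), "extrinsics" (4x4, takes a point from camera to world coordinates). Camera axes: x right, y up, looking along -z (the intrinsics and any distortion apply to the point x, -y, -z); pixel columns grow to the right and rows downward; lengths in mm; the calibration is good to about 2 mm. A picture is of the moment at which its call begins.
A pose or a line that the arm cannot do raises PlanningError and nothing moves.
- job_done(): hands the job in; it is judged then, once.
Trained networks look in the newest picture that a camera, given by its name, has taken for a name from the list of things; names that differ only in an ending like _2 or _b are one class to them, and where a whole thing is asked for, a point or a joint stands for the part that bears it (a point fixed in the world has none). Each returns a list of dicts, best first, with "confidence" (0 to 1); they miss things now and then, are a little off and sometimes report something else, mostly with a low value. They report only what shows in the picture. A call takes as long as a camera call.
- regions_of(query, camera): "region" (400x640 bool, what is visible of it) and "position" ([column, row] in pixels, amid what is visible of it).
The state is a dict: "time": time; "joint_pos": joint angles; "joint_vel": joint speeds; "tau": joint torques, N m; "position": TCP position; "orientation": TCP orientation; "wrist_force": force on the tool from outside, world axes, zero at the start; "ft_torque": the same for the moment, N m; "gripper_width": finger opening in mm; "gripper_force": force on a finger pad.
Only numpy, scipy, OpenCV 4.12 (cv2) and the standard library are available. Lean on these libraries where they do the work, as an engineer would, in place of code of your own. Each camera call takes 0.05 s, during which the arm holds its last target. There are 200 camera calls.

## Working session

There is one attempt and no reset: what is moved stays moved. The work goes in short steps, each a Python script; the robot and the scene stay as the last script left them, time stands still between calls to the robot, and variables do not carry over. Pictures are saved under pics/ and viewed, at most 10 in all, crops included, and the job is handed in when it is done.

```bash
ls; mkdir -p pics; cat > h.py <<'E'
import numpy as np, cv2
from cell import *
def pts(c, mask=None):
    d=c["depth"]; r,k=np.nonzero((d>0)&(mask if mask is not None else True))
    z=d[r,k]; P=np.stack([(k-c["cx"])/c["fx"]*z, -(r-c["cy"])/c["fy"]*z, -z, np.ones_like(z)])
    return (np.asarray(c["extrinsics"])@P)[:3].T
def pt(c,col,row,z):  # ray through pixel met with plane world z
    E=np.asarray(c["extrinsics"]); d=E[:3,:3]@[(col-c["cx"])/c["fx"],-(row-c["cy"])/c["fy"],-1]; o=E[:3,3]
    return o+d*(z-o[2])/d[2]
def proj(c,p):
    q=np.linalg.inv(np.asarray(c["extrinsics"]))@np.append(p,1); return [c["cx"]+c["fx"]*q[0]/-q[2], c["cy"]-c["fy"]*q[1]/-q[2]]
E
python3 - <<'E'
from h import *
print(observe())
C={}
for n in("top","side"):
    c=capture(n);C[n]=c; cv2.imwrite(f"pics/{n}0.png",c["pixels"]); print(n,[c[k] for k in("fx","fy","cx","cy")],np.round(c["extrinsics"],3).tolist(),[k for k in c])
    for q in("tube","shaker","knob_grip","screw","bottle","tip_box","pipette"):
        for r in regions_of(q,n)[:4]:
            m=r["region"]; p=pts(c,m)
            print(n,q,round(r["confidence"],2),np.round(r["position"]),m.sum(),np.round(np.median(p,0)) if len(p) else None, np.round(np.percentile(p,[2,98],axis=0)).tolist() if len(p) else None)
E
```

```text
cell.py
pics
{'time': 0.0, 'joint_pos': array([ 1.65171415e+00,  4.08296708e-02,  8.38037464e-02, -4.64615901e-04,
       -1.61553142e+00, -3.33695300e-01]), 'joint_vel': array([ 0.00017537, -0.00072601, -0.0008477 ,  0.00066399, -0.00185955,
        0.0006375 ]), 'tau': array([-3.32472964e-04, -3.68219090e+01,  3.47398639e+01,  6.93247318e+00,
       -5.62610454e-03, -2.04089741e-05]), 'position': array([149.90394944, 580.65691766, 248.96466107]), 'orientation': array([ 9.92024442e-01, -1.26042360e-01, -4.58849390e-05,  9.09424088e-04]), 'wrist_force': array([0.06519746, 0.00769905, 0.39087686]), 'ft_torque': array([ 0.07648329, -0.00543305,  0.03039057]), 'gripper_force': 0.0, 'gripper_width': 85.86380901412606}
top [498.0689234201048, 498.0689234201048, 318.06192243801354, 196.97210444553522] [[0.007, 0.981, -0.195, 373.127], [-1.0, 0.009, 0.011, -49.434], [0.012, 0.195, 0.981, 1295.725], [0.0, 0.0, 0.0, 1.0]] ['pixels', 'depth', 'fx', 'fy', 'cx', 'cy', 'extrinsics']
top tube 0.57 [176. 232.] 80 [519. 291.  64.] [[510.0, 285.0, 17.0], [528.0, 302.0, 71.0]]
top shaker 0.67 [331. 23
[... 1384 characters left out ...]
, -154.0, 147.0]]
side knob_grip 0.4 [344. 154.] 805 [ 550. -400.   51.] [[491.0, -457.0, 7.0], [609.0, -374.0, 61.0]]
side knob_grip 0.24 [248. 321.] 947 [676. 333.  84.] [[653.0, 303.0, 11.0], [709.0, 348.0, 133.0]]
side screw 0.69 [338. 184.] 289 [ 541. -165.  109.] [[519.0, -295.0, 4.0], [567.0, -149.0, 146.0]]
side bottle 0.82 [245. 323.] 960 [676. 333.  84.] [[653.0, 304.0, 10.0], [709.0, 348.0, 133.0]]
side tip_box 0.95 [346. 151.] 860 [ 551. -401.   51.] [[490.0, -465.0, 5.0], [611.0, -373.0, 61.0]]
side pipette 0.98 [248. 242.] 489 [766.  42.  20.] [[684.0, -1.0, -0.0], [880.0, 63.0, 30.0]]
side pipette 0.72 [337. 219.] 61 [522. -37.  93.] [[515.0, -50.0, 70.0], [540.0, 2.0, 134.0]]
```

```bash
python3 - <<'E'
import cv2,numpy as np
t=cv2.imread("pics/top0.png"); s=cv2.imread("pics/side0.png")
cv2.imwrite("pics/t_crop.png",cv2.resize(t[170:290,280:400],(600,600),interpolation=cv2.INTER_CUBIC)) 
cv2.imwrite("pics/s_full.png",s)
cv2.imwrite("pics/s_crop.png",cv2.resize(s[160:280,270:410],(700,600),interpolation=cv2.INTER_CUBIC))
E
```

```text
(no output)
```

View pics/t_crop.png

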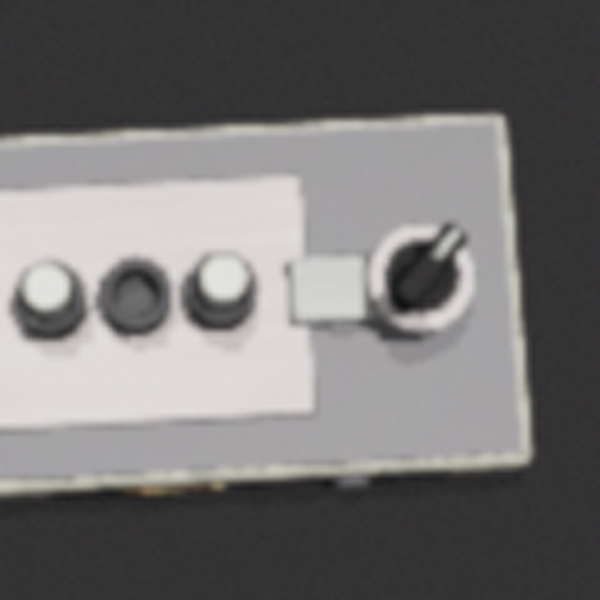

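View pics/s_crop.png

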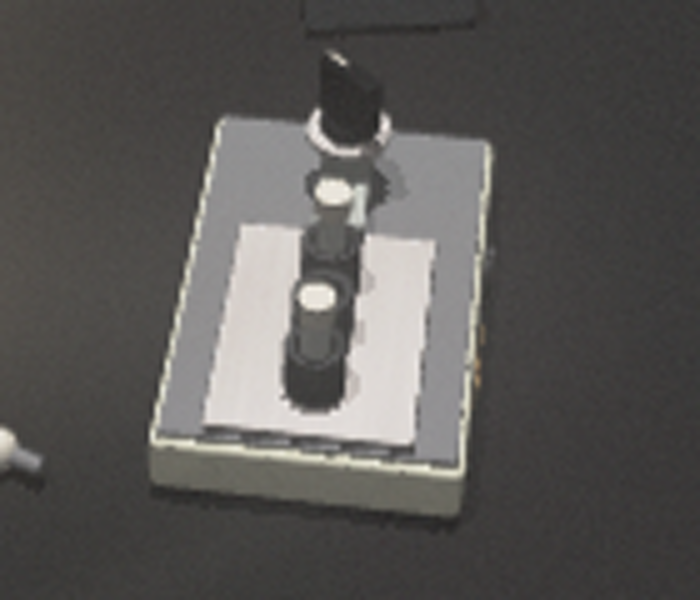

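View pics/top0.png

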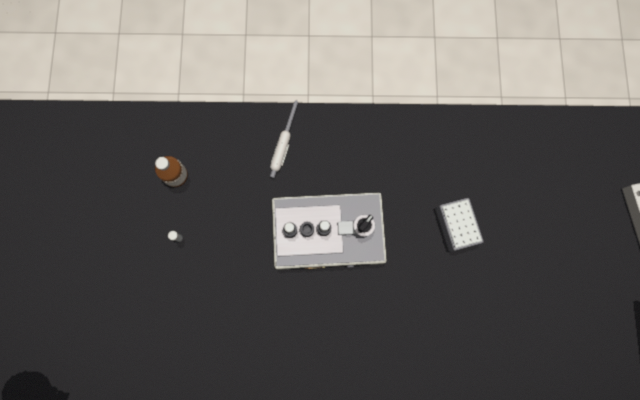

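```bash
cat > m.py <<'E'
from h import *
from scipy.optimize import least_squares
C={n:capture(n) for n in("top","side")}
def caps(n):  # white blobs
    c=C[n]; g=c["pixels"].min(2); out=[]
    return c,g
def tri(uv):
    f=lambda p: np.concatenate([np.subtract(proj(C[n],p),uv[n]) for n in uv])
    r=least_squares(f,[500,0,100]); return r.x, np.abs(r.fun).max()
def blob(n,p,h=12,th=None):
    c=C[n]; u,v=np.round(proj(c,p)).astype(int); r0,c0=v-h,u-h
    g=c["pixels"][r0:v+h+1,c0:u+h+1].min(2).astype(np.uint8)
    t,b=cv2.threshold(g,th or 0,255,cv2.THRESH_BINARY|(0 if th else cv2.THRESH_OTSU))
    k,l,s,ce=cv2.connectedComponentsWithStats(b)
    i=l[h,h] or 1+np.argmin(np.hypot(*(ce[1:]-h).T))
    w=np.where(l==i,1.,0); yy,xx=np.nonzero(w); return [xx.mean()+c0,yy.mean()+r0],len(xx)
E
python3 - <<'E'
from m import *
# rough guesses of cap tops
for name,g,h,th in(("tube",[519,291,66],10,None),("capA",pt(C["top"],289,226,132),6,200),("capB",pt(C["top"],324.5,225.5,132),6,200)):
    uv={};
    for n in C:
        uv[n],k=blob(n,g,h,th); print(name,n,np.round(uv[n],1),k, np.round(pt(C[n],*uv[n],66 if name=="tube" else 132),1))
    print(name,np.round(tri(uv)[0],1),round(tri(uv)[1],2))
for n in C:
    p=pts(C[n]); s=p[(abs(p[:,0]-543)<35)&(abs(p[:,1]+173)<35)&(p[:,2]>127)]
    for S in (s,s[s[:,2]>138]):
        m=S.mean(0); w,v=np.linalg.eigh(np.cov(S[:,:2].T)); print("bar",n,len(S),np.round(m,1),np.sqrt(w),np.degrees(np.arctan2(v[1,1],v[0,1])), "box",cv2.minAreaRect(S[:,:2].astype(np.float32)))
t=cv2.resize(C["top"]["pixels"][200:250,335:395],(720,600),interpolation=cv2.INTER_CUBIC); cv2.imwrite("pics/knob.png",t)
E
```

```text
tube top [172.2 234.9] 72 [519.  296.7  66. ]
tube side [317.  324.3] 55 [517.  296.3  66. ]
tube [517.9 296.5  66.5] 0.41
capA top [288.9 226.7] 47 [532.8   5.8 132. ]
capA side [332.8 218.9] 27 [530.9   4.2 132. ]
capA [531.8   5.7 133.7] 0.39
capB top [324.4 224.9] 48 [537.8 -77.7 132. ]
capB side [336.2 198. ] 23 [535.6 -79.9 132. ]
capB [536.6 -77.7 134.3] 0.44
bar top 115 [ 543.8 -175.   141.6] [ 4.01014167 13.10193024] 141.96831003508086 box ((545.1925659179688, -175.8425750732422), (13.879932403564453, 44.98369598388672), 51.29026794433594)
bar top 106 [ 544.6 -175.6  142.2] [ 4.04912439 12.49917911] 141.58436677641305 box ((544.8801879882812, -175.59222412109375), (13.879932403564453, 42.878849029541016), 51.29026794433594)
bar side 90 [ 540.2 -169.6  139.5] [ 4.31404401 13.83707979] 143.57822792841716 box ((540.7732543945312, -172.8267364501953), (15.243308067321777, 46.37770080566406), 53.463584899902344)
bar side 55 [ 540.3 -171.2  143.3] [ 4.52475606 12.84594742] 141.61267788661678 box ((540.0470581054688, -172.20181274414062), (15.136466979980469, 44.500572204589844), 51.48823165893555)
```

View pics/knob.png

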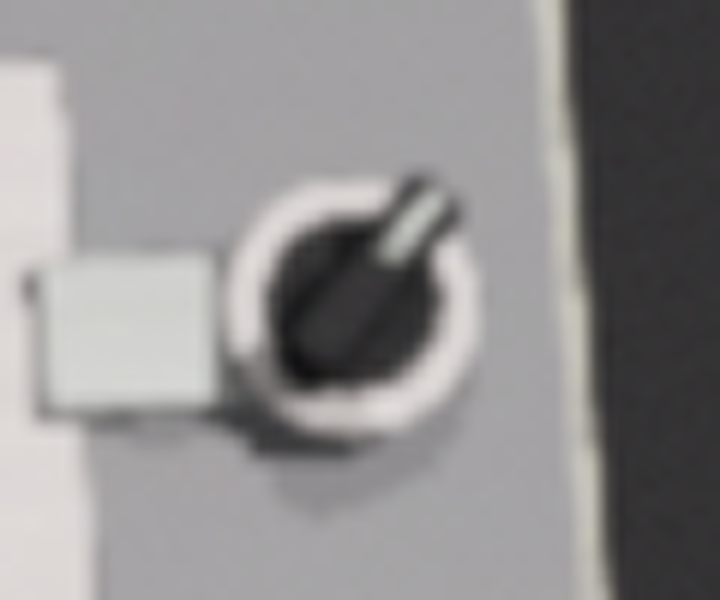

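```bash
cat >> h.py <<'E'
def q(yaw): # tool down, tool x at yaw
    return [np.cos(yaw/2),np.sin(yaw/2),0,0]
YS=0.0575
E
python3 - <<'E'
from h import *
import h
for s in(1,-1):
    y=YS+s*np.pi/2
    for p in([517.9,296.5,140],[534.2,-36,230]):
        print(s,p,inverse_kinematics(p,q(y)))
for k in(0,np.pi):
    for d in(0,.8,1.5,2): print("knob",k,d,inverse_kinematics([542.4,-174.3,131],q(-.67+k-d)))
y=YS+np.pi/2
c=[inverse_kinematics([517.9,296.5,140],q(YS+s*np.pi/2)) for s in(1,-1)]
s=(1,-1)[int(np.argmin([abs(j[5]) if j is not None else 9 for j in c]))]; y=YS+s*np.pi/2
reach([517.9,296.5,140],q(y)); move_gripper(55)
move_l([517.9,296.5,57],100,contact_N=8)
move_gripper(15); o=observe(); print(s,o["time"],o["position"],o["gripper_width"],o["gripper_force"])
move_l([517.9,296.5,230],150)
move_l([534.2,-36,230],220)
o=observe(); print(o["time"],o["position"],o["gripper_width"],o["gripper_force"],o["wrist_force"])
c=capture("side"); cv2.imwrite("pics/held.png",cv2.resize(c["pixels"][120:280,240:440],(800,640))[:600])
E
```

```text
1 [517.9, 296.5, 140] [ 0.85549067  0.04683197 -0.10841833  0.         -1.41554603  2.34360198]
1 [534.2, -36, 230] [ 0.30850105 -0.13366672 -0.11939864  0.         -1.5850644   2.89059161]
-1 [517.9, 296.5, 140] [ 0.85549067  0.04683197 -0.10841833  0.         -1.41554603 -0.79799067]
-1 [534.2, -36, 230] [ 0.30850105 -0.13366672 -0.11939864  0.         -1.5850644  -0.25100105]
knob 0 0 [ 0.04121375 -0.02116874 -0.19360416  0.         -1.39836091  0.85958258]
knob 0 0.8 [ 0.04121375 -0.02116874 -0.19360416  0.         -1.39836091  0.05958258]
knob 0 1.5 [ 0.04121375 -0.02116874 -0.19360416  0.         -1.39836091 -0.64041742]
knob 0 2 [ 0.04121375 -0.02116874 -0.19360416  0.         -1.39836091 -1.14041742]
knob 3.141592653589793 0 [ 0.04121375 -0.02116874 -0.19360416  0.         -1.39836091 -2.28201008]
knob 3.141592653589793 0.8 None
knob 3.141592653589793 1.5 [ 0.04121375 -0.02116874 -0.19360416  0.         -1.39836091  2.50117523]
knob 3.141592653589793 2 [ 0.04121375 -0.02116874 -0.19360416  0.         -1.39836091  2.00117523]
-1 4.45 [518.27313767 296.73008392  57.75786676] 19.926527949276853 58.53753300019889
7.4167 [534.17182248 -35.38618219 229.94510311] 19.95453206514869 58.54614937445149 [ 0.15141703 -0.00983888  0.17496643]
```

View pics/held.png

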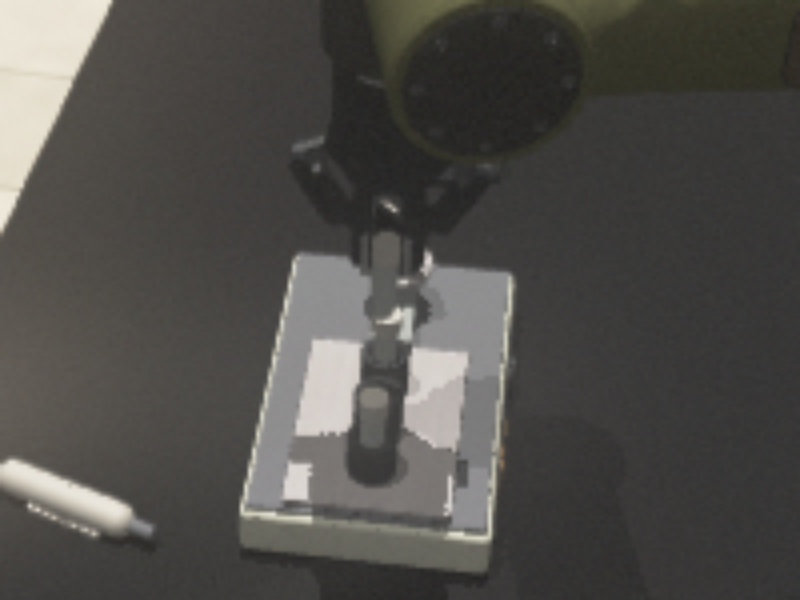

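```bash
python3 - <<'E'
from h import *
c=capture("side"); p=pts(c)
s=p[(abs(p[:,0]-534)<40)&(p[:,1]>-60)&(p[:,1]<0)&(p[:,2]>172)&(p[:,2]<203)]
print("held body pts",len(s),np.round(s.mean(0),1),np.round(np.percentile(s,[5,95],axis=0),1).tolist())
move_l([534.2,-36,166],150)
hit=move_l([534.2,-36,118],35,contact_N=5); o=observe(); print(hit,o["time"],o["position"],o["wrist_force"],o["ft_torque"],o["gripper_width"])
c=capture("side"); cv2.imwrite("pics/low.png",cv2.resize(c["pixels"][150:260,270:410],(763,600),interpolation=cv2.INTER_CUBIC))
E
```

```text
held body pts 44 [531.1 -28.3 190.4] [[524.3, -33.3, 176.6], [538.5, -24.6, 201.5]]
True 9.1917 [534.18192873 -36.15706853 123.74921319] [-0.66259525  0.57043889  3.98093086] [ 0.13641156  0.11962409 -0.028372  ] 19.680722328909557
```

View pics/low.png

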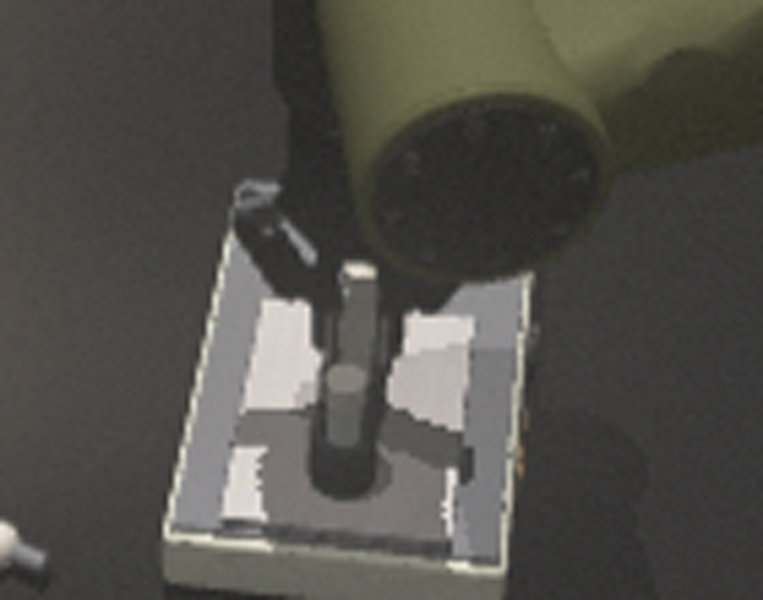

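```bash
python3 - <<'E'
from h import *
move_gripper(50); 
move_l([534.2,-36,230],150)
reach([542.4,-174.2,215],q(-0.67)); o=observe(); print(o["time"],o["position"],o["joint_pos"])
for n in("top","side"):
    c=capture(n); 
    p=pts(c); s=p[(abs(p[:,0]-534)<16)&(abs(p[:,1]+36)<16)&(p[:,2]>110)&(p[:,2]<150)]
    print(n,len(s),np.round(np.median(s,0),1) if len(s) else "")
    cv2.imwrite(f"pics/rel_{n}.png",cv2.resize(c["pixels"][150:270,260:400],(700,600),interpolation=cv2.INTER_CUBIC))
E
```

```text
11.5417 [ 542.25924744 -173.93741146  214.40403394] [ 4.17925757e-02 -4.12054939e-02 -6.10137112e-02 -1.78789579e-04
 -1.55189984e+00  8.58025445e-01]
top 69 [535.  -36.8 131.9]
side 72 [532.5 -30.5 131.3]
```

View pics/rel_side.png

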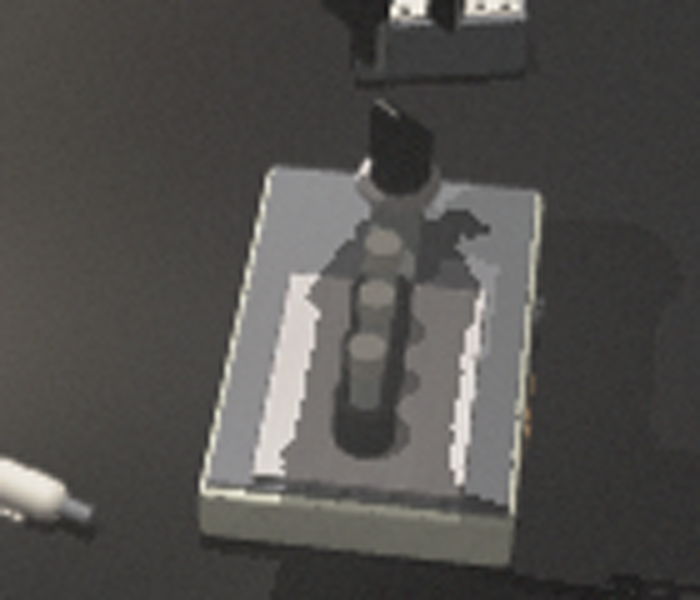

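```bash
python3 - <<'E'
from h import *
hit=move_l([542.4,-174.2,130],80,contact_N=8); o=observe(); print(hit,o["position"])
move_gripper(5); o=observe(); print(o["time"],o["gripper_width"],o["gripper_force"],o["wrist_force"],o["ft_torque"])
j=np.array(inverse_kinematics([542.4,-174.2,130],q(-0.67))); 
t0=o["ft_torque"][2]; peak=0; a=0
while a<1.8:
    a+=0.04; k=j.copy(); k[5]-=a; move_j(k); o=observe(); t=o["ft_torque"][2]
    print(round(a,2),round(o["time"],2),round(o["joint_pos"][5],3),np.round(o["ft_torque"],3),np.round(o["wrist_force"],1))
    if abs(t-t0)>0.11 or o["time"]>40: break
E
```

```text
False [ 542.77524158 -174.27351469  130.76801786]
13.2667 13.388717611595366 60.849820375442505 [1.7988676  4.62365037 1.9088171 ] [ 1.58628261 -0.75230434 -0.05813797]
0.04 13.52 0.819 [ 1.607 -0.693  0.078] [2.3 4.5 1.8]
```

```bash
cat > turn.py <<'E'
from h import *
import sys
def turn(a,a1,step,stop):
    j=np.array(inverse_kinematics([542.4,-174.2,130],q(-0.67)))
    while a<a1-1e-6:
        a+=step; k=j.copy(); k[5]-=a; move_j(k); o=observe(); t=o["ft_torque"][2]
        print(round(a,3),round(o["time"],2),round(j[5]-o["joint_pos"][5],3),round(t,3),np.round(o["wrist_force"],1),round(o["gripper_width"],2))
        if stop(t): break
    return a
E
python3 - <<'E'
from turn import *
turn(0.04,1.7,0.06,lambda t:t>0.14)
E
```

```text
0.1 13.77 0.1 -0.002 [3.3 4.7 1.4] 13.15
0.16 14.02 0.16 0.04 [3.3 5.6 2.1] 13.16
0.22 14.27 0.22 0.053 [2.1 5.3 1.5] 13.48
0.28 14.52 0.28 -0.006 [1.8 5.2 1.2] 12.76
0.34 14.77 0.34 0.04 [3.1 5.5 2.5] 13.15
0.4 15.02 0.4 0.011 [2.6 5.1 2.1] 13.02
0.46 15.27 0.46 0.001 [3.1 6.  2.1] 13.08
0.52 15.52 0.52 0.034 [2.7 5.4 1.9] 13.06
0.58 15.77 0.58 0.019 [2.  5.6 2.8] 12.74
0.64 16.02 0.64 0.041 [2.5 6.1 1.1] 12.71
0.7 16.27 0.7 -0.012 [3.3 5.3 2.4] 13.04
0.76 16.52 0.76 0.041 [3.2 5.1 2.1] 13.11
0.82 16.77 0.82 0.165 [3.3 5.3 2. ] 12.77
```

```bash
python3 - <<'E'
from turn import *
pk=[0]
def stop(t):
    pk[0]=max(pk[0],t); return t<0.07 and pk[0]>.15
turn(0.82,1.34,0.04,stop)
E
```

```text
0.86 17.02 0.86 0.141 [3.  6.2 2. ] 13.2
0.9 17.27 0.9 0.172 [3.1 5.1 2.7] 12.98
0.94 17.52 0.94 0.171 [3.3 6.1 1.5] 13.01
0.98 17.77 0.98 0.148 [2.  6.6 2.3] 13.1
1.02 18.02 1.02 0.031 [2.2 5.5 1.3] 13.05
```

```bash
python3 - <<'E'
from turn import *
turn(1.02,1.38,0.03,lambda t:t>.12)
o=observe(); print(o["time"], [round(observe()["ft_torque"][2],3) for _ in range(6)])
E
```

```text
1.05 18.27 1.05 -0.069 [2.8 6.5 0.2] 13.03
1.08 18.52 1.08 0.054 [2.7 6.2 2.2] 13.01
1.11 18.77 1.11 0.037 [2.7 5.  1.9] 12.98
1.14 19.02 1.14 0.017 [2.8 5.4 1.6] 13.0
1.17 19.27 1.17 -0.007 [2.5 6.4 0.9] 13.03
1.2 19.52 1.2 0.042 [3.1 5.5 3. ] 13.33
1.23 19.77 1.23 0.039 [2.9 5.6 1.9] 13.13
1.26 20.02 1.26 0.06 [3.1 6.7 1.4] 12.89
1.29 20.27 1.29 0.005 [2.9 5.8 1.2] 12.94
1.32 20.52 1.32 0.072 [3.3 4.9 2.5] 13.32
1.35 20.77 1.35 0.154 [3.5 6.  1.9] 13.05
20.7667 [np.float64(0.154), np.float64(0.154), np.float64(0.154), np.float64(0.154), np.float64(0.154), np.float64(0.154)]
```

```bash
python3 - <<'E'
from m import *
move_gripper(50); o=observe(); p=o["position"]
move_l([542.4,-174.2,230],120)
move_l([400,-330,300],250)
o=observe(); print(o["time"],o["position"],o["wrist_force"])
C.update({n:capture(n) for n in C})
for n in C:
    P=pts(C[n]); S=P[(abs(P[:,0]-543)<35)&(abs(P[:,1]+173)<35)&(P[:,2]>138)&(P[:,2]<150)]
    w,v=np.linalg.eigh(np.cov(S[:,:2].T)); print("bar",n,len(S),S.mean(0).round(1),np.degrees(np.arctan2(v[1,1],v[0,1])))
    s=P[(abs(P[:,0]-534)<16)&(abs(P[:,1]+36)<16)&(P[:,2]>110)]; print("tube",len(s),np.median(s,0).round(1))
    for k in("bottle","tip_box","pipette"):
        for r in regions_of(k,n)[:1]: print(n,k,np.median(pts(C[n],r["region"]),0).round())
t=C["top"]["pixels"]; cv2.imwrite("pics/end.png",cv2.resize(t[195:255,280:390],(800,436),interpolation=cv2.INTER_CUBIC))
E
```

```text
23.3333 [ 400.2644047  -329.44880996  299.17984445] [-0.14144018 -0.52584591  0.11585531]
bar top 0 [nan nan nan] nan
tube 67 [534.7 -36.8 131.8]
top bottle [677. 303.  88.]
top tip_box [ 588. -424.   52.]
top pipette [766.  31.  21.]
bar side 49 [ 539.9 -170.9  143.4] 66.50786583185126
tube 70 [532.2 -30.3 131.6]
side bottle [676. 333.  84.]
side tip_box [ 551. -400.   51.]
side pipette [759.  43.  21.]
  avg = a.mean(axis, **keepdims_kw)
  ret = um.true_divide(
<stdin>:9: RuntimeWarning: Degrees of freedom <= 0 for slice
  c *= np.true_divide(1, fact)
  c *= np.true_divide(1, fact)
<stdin>:9: RuntimeWarning: Mean of empty slice.
```

View pics/end.png

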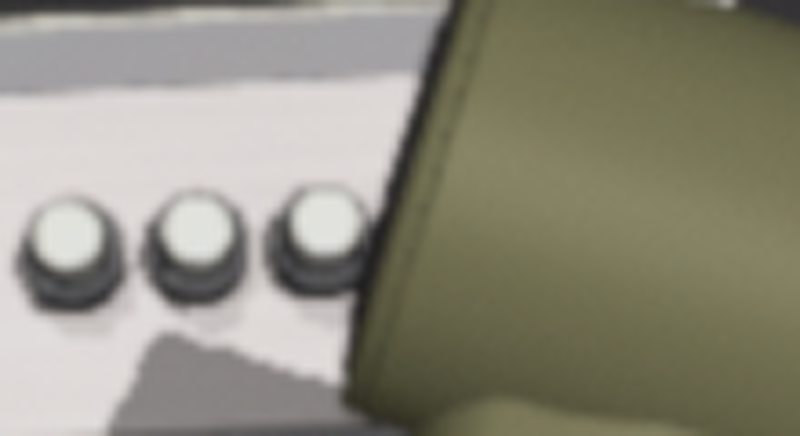

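```bash
python3 - <<'E'
from m import *
move_j([1.652,0.04,0.085,0,-1.615,-0.334])
C.update({n:capture(n) for n in C}); print(observe()["time"])
P=pts(C["top"]); S=P[(abs(P[:,0]-543)<35)&(abs(P[:,1]+173)<35)&(P[:,2]>138)&(P[:,2]<150)]
w,v=np.linalg.eigh(np.cov(S[:,:2].T)); print("bar",len(S),S.mean(0).round(1),np.degrees(np.arctan2(v[1,1],v[0,1])))
cv2.imwrite("pics/end2.png",cv2.resize(C["top"]["pixels"][200:250,335:395],(720,600),interpolation=cv2.INTER_CUBIC))
E
```

```text
27.2333
bar 106 [ 544.2 -175.2  142.2] 67.03182486859141
```

View pics/end2.png

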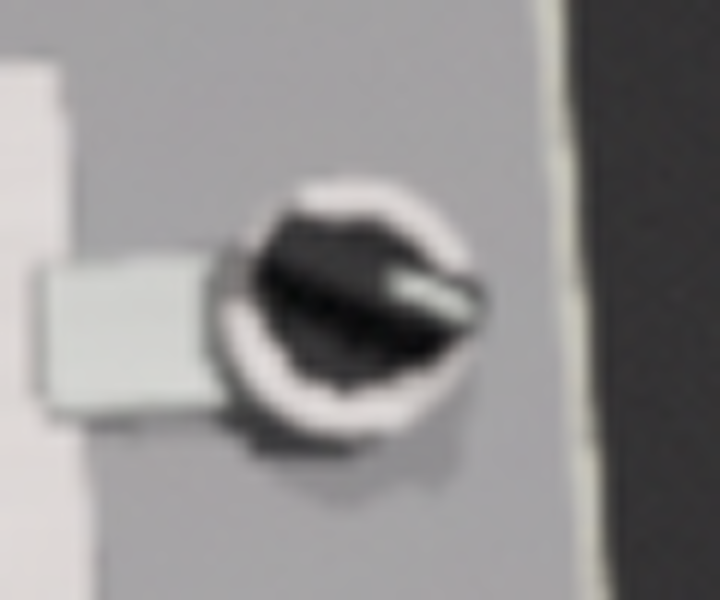

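```bash
python3 -c "
from cell import *
print(job_done())"
```

```text
the job is handed in; nothing more can be done
None
```

The job is handed in at about 27 s: the tube stands fully down in the middle cup (cap top at 132 mm), the knob was turned clockwise 1.30 rad for one click with the screw home, the gripper is open and clear of everything, and the bottle, tip box and pipette were not touched.

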